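# Turn the tea tin over with its loose lid held shut

## Task

Turn the green tea tin upside down and leave it lying flat on its lid on the wooden chopping board, so that the date sticker on its underside can be read. The hinged lid has no catch: keep it pinched shut by its brass tongue whenever you lift or turn the tin, so that it never swings open. Do not let go of the tin in the air, and leave the other things where they stand.

Things in the scene. Friction and masses are not known exactly. Their poses are not given: they have to be found in the camera images.
- tin: Green rectangular tea tin, 60 (its x, front to back) x 74 (its y) x 46 mm (its z, closed lid included), about 0.32 kg; starts upright on the worktop, lid up. Origin: centre of its underside, where the white sticker is; z points from base to lid, -x is its front. It also stands steadily on an end (46 x 60 mm, 74 mm tall), so two quarter turns about its x with a fresh grasp between turn it over.
- tin_center (a point): Centre of the closed tin, 23 mm above its origin along its z; axes as the tin's. Squeezing the tin front to back (60 mm) at this height, one finger on the brass tongue and the other on the plain back face, holds the lid shut; gripped anywhere else, the lid swings open when the tin is turned.
- tongue (a point): Middle of the outer face of the brass tongue: a 3 mm plate, part of the lid, 46 mm wide (along y), hanging down the tin's front face from the lid, covering z = 6 to 46 mm of the tin. The tin's own front wall lies just behind it. Axes as the lid's.
- tin_lid (a joint): Opening angle of the lid, rad: 0 shut, grows as the front of the lid lifts, up to 2.2. The lid is a flat 4 mm plate, hinged along the tin's top back edge (+x side); nearly free hinge, no catch.
- board: Wooden chopping board, 200 (its x) x 300 (its y) x 22 mm, lying flat on the worktop and fixed there; its top is 22 mm above its origin, which is the centre of its underside.
- mug: Bystander: black and cream mug, 84 x 115 x 91 mm; origin at the centre of its underside.
- glass: Bystander: clear drinking glass, 81 mm across, 93 mm tall; origin at the centre of its underside.
- spice_black: Bystander: slim glass spice jar with dark cap and dark contents, 41 mm across, 105 mm tall; origin at the centre of its underside.
- spice_green: Bystander: slim glass spice jar with dark cap and pale green contents, 41 mm across, 105 mm tall; origin at the centre of its underside.
- food_tin: Bystander: tall food tin with a paper label, 75 mm across, 110 mm tall; origin at the centre of its underside.
- bean_tin: Bystander: low red food tin, 75 mm across, 58 mm tall; origin at the centre of its underside.
There are look-alikes about, which are no part of the job. Leave any orange look-alike of the tin alone.

How it is judged:
By the outcome, as a careful person would: the job done as asked, in the order asked, and still so for the second after the job is handed in, with the robot touching nothing.
It also fails if it takes over 61 s, if anything falls off the work surface, if the arm or the gripper's body presses on something with over 40 N, if the wrist force passes 120 N, or if a joint passes its speed limit or range.

## Robot

A 6-joint arm with a two-finger parallel gripper is mounted at the origin on a cart in front of the work surface, level with it; the furniture and walls round the work are solid. World frame = base frame: x ahead of the robot, y to its left, z up, the work surface at z = 0. Lengths are in mm, angles in rad, forces in N, time in s.
With the tool pointing down it reaches from about 300 to 775 mm from the base axis. Payload 14.6 kg.
Tool frame: the origin (TCP) lies between the finger pads; the fingertips stand 25 mm ahead of it and the grasp point (between the pads) lies 6 mm ahead of it; z points along the fingers, y is the line along which they close (so a half turn about z gives the same grasp; the last joint's range is limited). The gripper opens to 94 mm and grips with 3 to 60 N. Pads are 16 mm wide; open, the fingers measure 119 mm over their backs; the gripper's body (75 mm by 177 mm) begins 78 mm behind the grasp point.
Start: joints at [-1.267, 0.3, 1.521, -0, 1.321, -0.067], TCP at [199.291, -512.613, 230.446] pointing down, gripper open.
Joint ranges: [-3.03, 3.03], [-0.79, 2.21], [0.23, 2.52], [-1.04, 4.18], [0, 3.07], [-2.55, 2.55]. Speed limits (rad/s): [2.22, 2.22, 2.57, 3.14, 3.14, 3.14].

## Interface

Orientations are given as [roll, pitch, yaw] about the fixed x, y, z axes, in that order (R = Rz(yaw) Ry(pitch) Rx(roll)).
In Python, from cell import manip gives the robot as it stands. The module is installed in compiled form; this text tells all that it offers.
- The arm moves only by the tool step_arm, never from a script. Its argument "series" is one flat list of numbers, 5 for each row, row after row: the shift along the world's x, y, z in mm, then the turn about the world's z in rad, then the closure, from 0 (fully open) to 1 (shut). In form: [dx, dy, dz, spin, jaw, dx, dy, dz, spin, jaw, ...]. A call has 1 to 20 rows; each row shifts and turns the commanded pose from where the row before left it; what a row does not reach is not made up. A row lasts 1/8 s, in which the tool goes at most 62.5 mm and 10.7 degrees, less where a joint would pass 70% of its speed; a pose out of reach is approached as far as the arm can. A call is refused whole if a number of a shift passes 62.5 or a number of a turn 0.188, either way. A call with a gripper value outside its range is refused whole. The fingers move at their own pace and stop on an object; "squeeze" is the grip in N (left out, the last holds). Time passes only in rows, so rows that do not move let the fingers close. It gives the time, the measured TCP pose, the force, the opening and the grip force at its end, in the units of the state.
- manip.read_state(): the state, without advancing time (a new reading comes with each control period).
- manip.camera(name): name is "side" or "top" or "wrist"; returns (picture, depth): 480x640x3 uint8, blue, green, red; 480x640 float32, mm along the optical axis (not along the pixel's ray), 0 where there is no reading.
- manip.camera_info(name): a dict with "fovy" (degrees; the focal length in pixels is half the picture's height over the tangent of half this angle, whatever the lens; pixels are square), "cx", "cy" (the principal point, pixels), "k1" (the pictures are not rectified: a ray, as slopes to the right and down, at radius r is drawn at 1 + k1 r^2 times it, then the intrinsics apply), "eye" and "orientation" of the camera in the world. Camera axes: x right, y down, z forward; pixel columns grow to the right and rows downward; lengths in mm; the calibration is good to about 2 mm. A picture is of the moment at which its call begins: read the wrist's pose just before it. camera_info takes no time and is no camera call; for the wrist camera it gives the pose at the moment of the call.
- manip.sign_off(): hands the job in; it is judged then, once.
The state is a dict: "clock": time; "joints": joint angles; "qd": joint speeds; "effort": joint torques, N m; "eef_pos": TCP position; "eef_rot": TCP orientation; "wrist_force": force on the tool from outside, world axes, zero at the start; "moment": the same for the moment, N m; "finger_gap": finger opening in mm; "finger_force": force on a finger pad.
Only numpy, scipy, OpenCV 4.12 (cv2) and the standard library are available. Lean on these libraries where they do the work, as an engineer would, in place of code of your own. Each camera call takes 0.05 s, during which the arm holds its last target. There are 200 camera calls.

## Working session

There is one attempt and no reset: what is moved stays moved. The work goes in short steps, Python scripts to look and compute and a tool call to move; the robot and the scene stay as the last step left them, time stands still between calls to the robot, and variables do not carry over. Pictures are saved under pics/ and viewed, at most 10 in all, crops included, and the job is handed in when it is done.

Besides the shell and the picture viewer there is one more tool, called after "Request:" as name(argument=value, ...) on one line, values as JSON. step_arm: Moves the arm, as the interface text tells. Its arguments: {"type":"object","properties":{"series":{"type":"array"},"squeeze":{"type":"number"}},"required":["series"]}

```bash
mkdir -p pics
cat > h.py <<'E'
from cell import manip
import numpy as np, cv2
from scipy.spatial.transform import Rotation as R
def look(n):
    i=manip.camera_info(n); p,d=manip.camera(n); return p,d,i
def world(d,i,uv,z=None):
    uv=np.atleast_2d(np.array(uv,float)); f=240/np.tan(np.radians(i['fovy'])/2)
    K=np.array([[f,0,i['cx']],[0,f,i['cy']],[0,0,1]])
    s=cv2.undistortPoints(uv[:,None],K,np.array([i['k1'],0,0,0.]))[:,0]
    o=np.array(i['orientation'],float)
    M=R.from_euler('xyz',o).as_matrix() if o.size==3 else (o if o.shape==(3,3) else R.from_quat(o).as_matrix())
    r=np.c_[s,np.ones(len(s))]@M.T; e=np.array(i['eye'])
    if z is not None: return e+r*((z-e[2])/r[:,2])[:,None]
    dd=d[uv[:,1].astype(int),uv[:,0].astype(int)]
    return e+r*dd[:,None]
E
python3 - <<'E'
from h import *
for n in('top','side'):
    p,d,i=look(n); cv2.imwrite(f'pics/{n}0.png',p); np.save(f'{n}0.npy',d); print(n,i)
print(manip.read_state())
E
```

```text
top {'fovy': 48.94973802856474, 'cx': 321.73768756764713, 'cy': 247.01898003816726, 'k1': -0.001545936941163017, 'eye': array([ 417.10906227, -122.403562  , 1150.80404954]), 'orientation': array([-2.98344338e+00, -2.17700759e-04, -1.56338462e+00])}
side {'fovy': 54.96351792283615, 'cx': 323.93699200089407, 'cy': 230.37075486627228, 'k1': -0.10650146289438565, 'eye': array([  468.60996795, -1273.06806812,   551.84207875]), 'orientation': array([-1.96376093,  0.01731352, -0.13351121])}
{'clock': 0.1, 'joints': array([-1.26658821e+00,  3.00378731e-01,  1.52151316e+00, -2.63325577e-06,
        1.32071522e+00, -6.65919301e-02]), 'qd': array([-6.41541657e-04, -1.41703671e-03, -1.60900622e-03, -9.44361916e-05,
       -7.74729659e-04,  1.41905214e-03]), 'effort': array([ 5.93838849e-04, -5.32650197e+01, -3.53283226e+01,  7.10016349e-02,
        2.35162867e-02, -4.56341559e-05]), 'eef_pos': array([ 199.23586126, -512.41776213,  229.9657192 ]), 'eef_rot': array([-3.14058027e+00, -6.49601694e-05,  3.70800672e-01]), 'wrist_force': array([-0.19412783, -0.11563887, -0.1341499 ]), 'moment': array([0.05262857, 0.03359344, 0.02476427]), 'finger_force': 0.0, 'finger_gap': 93.81826664007384}
```

View pics/top0.png

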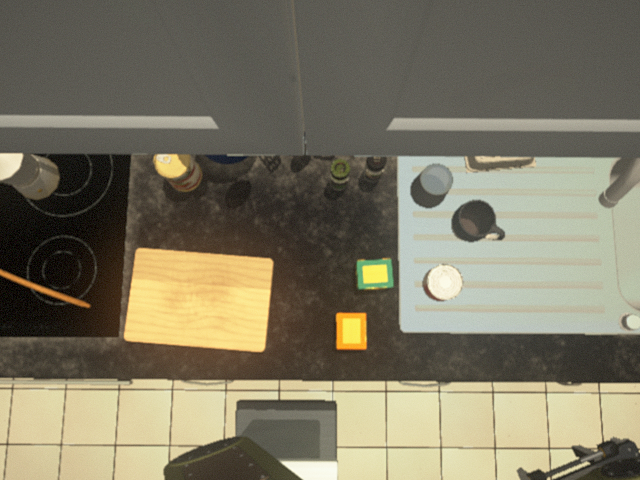

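View pics/side0.png

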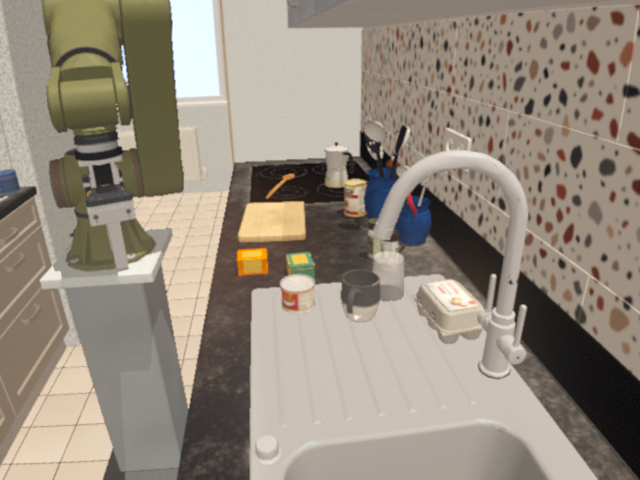

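The top view shows the green tin at about (375,274), its orange look-alike at (351,331) and the board at about (199,300). The bean tin is at (444,283). The side view doesn't show the tongue clearly yet.

Run:
```python
from h import *
p=cv2.imread('pics/top0.png'); d=np.load('top0.npy'); i=manip.camera_info('top')
hsv=cv2.cvtColor(p,cv2.COLOR_BGR2HSV)
def rect(m,z):
    c=max(cv2.findContours(m,cv2.RETR_EXTERNAL,cv2.CHAIN_APPROX_NONE)[0],key=cv2.contourArea)
    w=world(d,i,c[:,0],z)[:,:2].astype(np.float32); return cv2.minAreaRect(w),cv2.boxPoints(cv2.minAreaRect(w)).round(0).tolist()
m=np.zeros((480,640),np.uint8); m[250:300,345:405]=(d[250:300,345:405]<d[274,340]-25)*255
print('tin d',rect(m,46), d[274,375],d[274,340], world(d,i,[[375,274]]))
g=cv2.inRange(hsv,(15,60,140),(30,255,255)); g[:,300:]=0; g[:240]=0; g[360:]=0
print('board',rect(g,22), world(d,i,[[199,300],[160,280],[240,330]]))
s=cv2.imread('pics/side0.png')[225:295,220:340]
t=p[240:360,320:420]
cv2.imwrite('pics/c1.png',np.hstack([cv2.resize(t,(400,480),interpolation=2),cv2.resize(s,(400,480),interpolation=2)]))
```

```text
tin d (((536.18701171875, -231.88540649414062), (63.05941390991211, 75.24626159667969), 2.83133864402771), [[503.0, -196.0], [507.0, -271.0], [570.0, -268.0], [566.0, -193.0]]) 1107.3032 1155.5386 [[ 536.36810977 -233.6248145    48.41950286]]
board (((483.29449462890625, 139.97238159179688), (302.6339111328125, 201.37713623046875), 85.63468170166016), [[371.0, -3.0], [572.0, -19.0], [595.0, 283.0], [394.0, 299.0]]) [[480.8129084  140.22134956  19.92897895]
 [522.68251755 224.81323679  23.76625609]
 [418.12266768  50.14410717  22.61792463]]
```

View pics/c1.png

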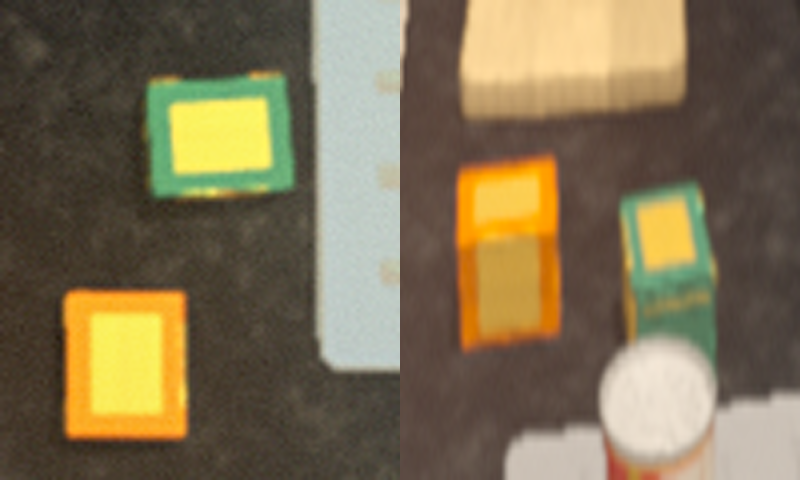

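The brass strip is on the tin's robot side, so the front faces -x and the yaw is about +0.05. The board's near edge (facing -y) is at y ≈ -12. The tool can't tilt, so I'll pivot the tin about the pinch axis by pushing its lower edge against the board's side.

Request:
step_arm(series=[42,34,0,0.156,0,42,34,0,0.156,0,42,34,0,0.156,0,42,34,0,0.156,0,42,34,0,0.156,0,42,34,0,0.156,0,42,34,0,0.156,0,43,36,0,0.158,0,0,0,-40,0,0,0,0,0,0,0,0,0,0,0,0], squeeze=20)

```text
clock: 1.48
eef_pos: [536.3, -239.2, 191.7]
eef_rot: [3.141, 0.001, 1.62]
wrist_force: [0.5, -0.3, -0.1]
finger_gap: 93.9
finger_force: 0.0
```

Run:
```python
from h import *
s=manip.read_state(); print(s['clock'],s['eef_pos'],s['eef_rot'])
p,d,i=look('wrist'); cv2.imwrite('pics/w1.png',p)
hsv=cv2.cvtColor(p,cv2.COLOR_BGR2HSV)
w=world(d,i,np.array([[u,v] for v in range(480) for u in range(640)])).reshape(480,640,3)
m=((w[...,2]>40)&(w[...,2]<54)&(d>0)&(abs(w[...,0]-536)<60)&(abs(w[...,1]+235)<60)).astype(np.uint8)
m=cv2.morphologyEx(m,cv2.MORPH_OPEN,np.ones((5,5)))
print(cv2.minAreaRect(w[m>0][:,:2].astype(np.float32)),m.sum())
```

```text
1.475 [ 536.28358467 -239.22539299  191.70187509] [3.14081168e+00 5.04721711e-04 1.61979751e+00]
((538.2589721679688, -235.20193481445312), (62.4031867980957, 74.28800964355469), 4.1236677169799805) 7458
```

View pics/w1.png

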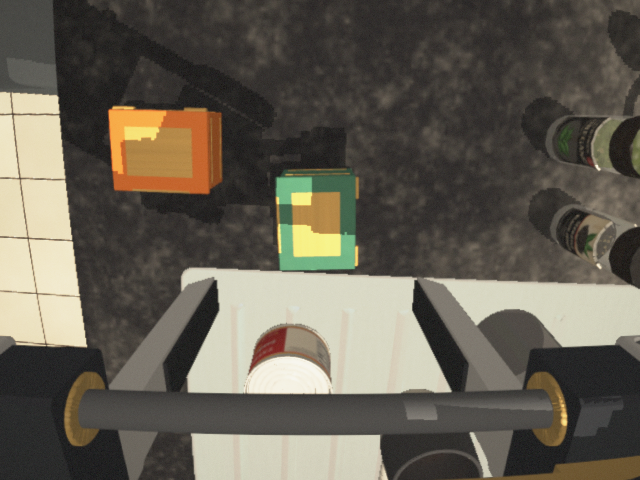

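The wrist view shows the tin at about (317,220), between the fingers' lines, with the tongue on the left (-x, robot side) and the hinges on the right. The fingers' way down is free.

Request:
step_arm(series=[1.5,-2,-50,0.012,0,0,0,-50,0,0,0,0,-40,0,0,0,0,-22,0,0,0,0,0,0,0,0,0,0,0,0.5,0,0,0,0,0.5,0,0,0,0,0.5,0,0,0,0,0.5,0,0,0,0,0.5,0,0,0,0,0.5], squeeze=20)

```text
clock: 2.9
eef_pos: [537.9, -240.7, 28.9]
eef_rot: [3.141, 0.0, 1.633]
wrist_force: [-1.5, 0.9, 5.5]
finger_gap: 59.9
finger_force: 20.0
```

Request:
step_arm(series=[0,0,20,0,0.5,0,0,20,0,0.5,-15,34,0,-0.03,0.5,-15,34,0,-0.03,0.5,-15,34,0,-0.04,0.5,-13,34,0,-0.03,0.5,0,0,-10,0,0.5,0,0,-11,0,0.5,0,0,0,0,0.5], squeeze=20)

```text
clock: 4.03
eef_pos: [479.6, -105.1, 46.7]
eef_rot: [-3.14, -0.0, 1.502]
wrist_force: [-0.9, -0.4, -3.5]
finger_gap: 60.0
finger_force: 20.0
```

```bash
cat > sil.py <<'E'
from h import *
import sys
# green side profile from side cam + tin points in world near TCP
s=manip.read_state(); e=s['eef_pos']; print(s['clock'],e,s['eef_rot'][2],s['finger_gap'],s['wrist_force'])
p,d,i=look('wrist')
w=world(d,i,np.array([[u,v] for v in range(480) for u in range(640)])).reshape(480,640,3)
hs=cv2.cvtColor(p,cv2.COLOR_BGR2HSV)
m=(abs(w[...,0]-e[0])<24)&(abs(w[...,1]-e[1])<70)&(w[...,2]>2)&(w[...,2]<e[2]+60)
q=w[m]; 
for y in range(-60,61,6):
    z=q[abs(q[:,1]-e[1]-y)<3][:,2]
    if len(z)>20: print(y,len(z),np.percentile(z,[5,50,95]).round(1))
c=p; 
p2,d2,i2=look('side'); f=240/np.tan(np.radians(i2['fovy'])/2)
M=R.from_euler('xyz',i2['orientation']).as_matrix(); x=M.T@(e-i2['eye']); u=int(i2['cx']+f*x[0]/x[2]); v=int(i2['cy']+f*x[1]/x[2])
a=cv2.resize(p2[max(v-50,0):v+50,max(u-50,0):u+50],(480,480)); b=cv2.resize(c,(320,240)); o=np.zeros((480,800,3),np.uint8); o[:,:480]=a;o[:240,480:]=b
cv2.imwrite(f'pics/{sys.argv[1]}.png',o)
E
python3 sil.py a1
```

```text
4.025 [ 479.58111106 -105.1436588    46.72411665] 1.5021981214623457 60.01340888872207 [-0.93969081 -0.4066905  -3.5296624 ]
-24 810 [62.8 63.8 64.6]
-18 1474 [63.  63.9 64.8]
-12 1586 [63.1 63.9 64.8]
-6 1644 [63.  63.9 64.8]
0 1708 [62.9 63.9 64.8]
6 1784 [63.  63.9 64.9]
12 1868 [63.  63.9 64.9]
18 1922 [63.  64.  64.9]
24 2010 [63.  63.9 64.9]
30 2095 [62.8 63.9 64.8]
36 2151 [62.8 63.8 64.8]
42 4487 [24.9 54.4 64.3]
```

View pics/a1.png

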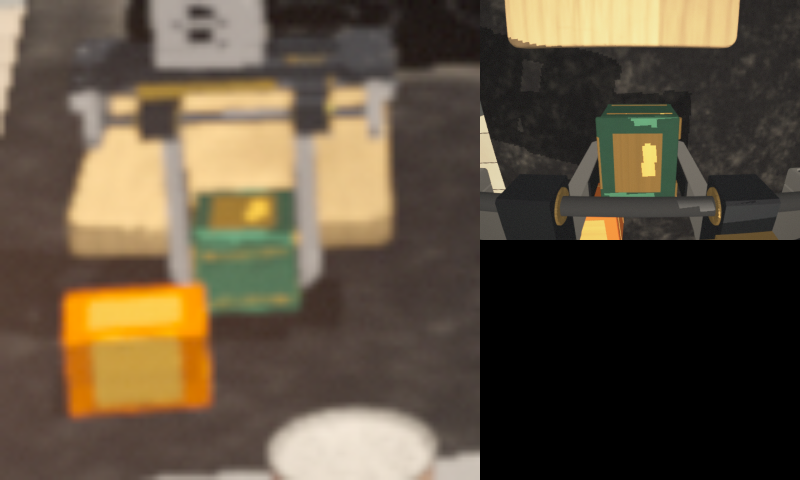

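The side and wrist views show the tin level between the fingers (side crop about (245,250)), lid shut, with the board ahead. Next I push its lower edge against the board's side with a light grip.

Request:
step_arm(series=[0,12,-1,0,0.5,0,12,0,0,0.5,0,12,0,0,0.5,0,8,0,0,0.5,0,3,0,0,0.5,0,3,0,0,0.5,0,3,1,0,0.5,0,2,2,0,0.5,0,2,2,0,0.5,0,2,2,0,0.5,0,0,0,0,0.5], squeeze=9)

```text
clock: 5.5
eef_pos: [479.9, -45.5, 53.7]
eef_rot: [3.141, -0.0, 1.503]
wrist_force: [0.7, -2.1, -2.6]
finger_gap: 59.9
finger_force: 9.0
```

```bash
python3 sil.py a2
```

```text
5.5 [479.93587654 -45.53410308  53.68300155] 1.5028519374223441 59.865179842214275 [ 0.68946188 -2.06271522 -2.63037002]
-24 236 [72.7 73.7 74.6]
-18 1722 [72.2 73.4 74.5]
-12 1806 [71.1 72.4 73.5]
-6 1832 [70.  71.2 72.4]
0 1900 [69.  70.1 71.3]
6 1919 [67.8 69.  70.2]
12 1964 [66.7 67.9 69.1]
18 1985 [65.5 66.8 68. ]
24 2027 [64.4 65.7 66.8]
30 2084 [63.1 64.5 65.7]
36 3623 [19.7 62.5 64.3]
42 2464 [19.6 21.7 63.2]
48 1312 [19.3 20.4 21.5]
54 1327 [19.3 20.3 21.4]
60 1363 [19.2 20.3 21.3]
```

Request:
step_arm(series=[0,3,2.5,0,0.5,0,3,3,0,0.5,0,3,3,0,0.5,0,3,2.5,0,0.5,0,3.5,2.5,0,0.5,0,3.5,2,0,0.5,0,4,2,0,0.5,0,4,1.5,0,0.5,0,0,0,0,0.5])

```text
clock: 6.72
eef_pos: [479.8, -18.3, 72.5]
eef_rot: [3.141, -0.0, 1.503]
wrist_force: [0.0, -0.2, -5.1]
finger_gap: 60.1
finger_force: 9.0
```

```bash
python3 sil.py a3
```

```text
6.725 [479.84087269 -18.31738073  72.54967029] 1.5032027853935865 60.088786610925894 [ 0.03715527 -0.18522181 -5.05131709]
-18 1534 [93.3 94.9 96.1]
-12 2115 [91.  92.8 94.5]
-6 2102 [88.6 90.3 92. ]
0 2107 [86.  87.8 89.5]
6 2084 [83.6 85.3 87.1]
12 2071 [81.  82.8 84.5]
18 2027 [78.6 80.3 82. ]
24 2381 [20.1 77.5 79.4]
30 3028 [19.7 74.4 76.8]
36 2888 [19.6 71.9 74.2]
42 1171 [19.3 20.3 71.4]
48 1083 [19.2 20.2 21.3]
54 1105 [19.1 20.2 21.2]
60 1135 [19.  20.1 21.2]
```

Slope gives 22°; the edge slipped over the board's top. I'll back off, catch it with more overlap and continue.

Request:
step_arm(series=[0,-14,0,0,0.5,0,-14,0,0,0.5,0,0,-8,0,0.5,0,0,-8,0,0.5,0,3,0,0,0.5,0,3,0,0,0.5,0,2,2,0,0.5,0,2.2,2,0,0.5,0,3.2,2.3,0,0.5,0,3.2,2.3,0,0.5,0,3.6,1.7,0,0.5,0,3.6,1.7,0,0.5,0,3.8,1,0,0.5,0,0,0,0,0.5])

```text
clock: 8.57
eef_pos: [479.7, -18.6, 69.4]
eef_rot: [-3.141, -0.0, 1.503]
wrist_force: [-0.6, 0.2, -2.8]
finger_gap: 59.8
finger_force: 9.0
```

```bash
python3 sil.py a4
```

```text
8.575 [479.72560103 -18.5750035   69.4296703 ] 1.5031819482636983 59.81779855018125 [-0.6097053   0.1628331  -2.75940178]
-18 1075 [92.3 94.  95.2]
-12 2409 [89.1 91.5 93.9]
-6 2337 [85.2 87.7 90. ]
0 2305 [81.4 83.9 86.3]
6 2216 [77.6 80.  82.4]
12 2140 [73.8 76.2 78.4]
18 2077 [70.  72.3 74.7]
24 2510 [19.9 68.1 70.8]
30 3018 [19.7 63.4 66.7]
36 1895 [19.5 21.1 63. ]
42 1089 [19.1 20.2 21.3]
48 1131 [19.2 20.2 21.4]
54 1131 [19.1 20.2 21.2]
60 1167 [19.1 20.2 21.2]
```

View pics/a4.png

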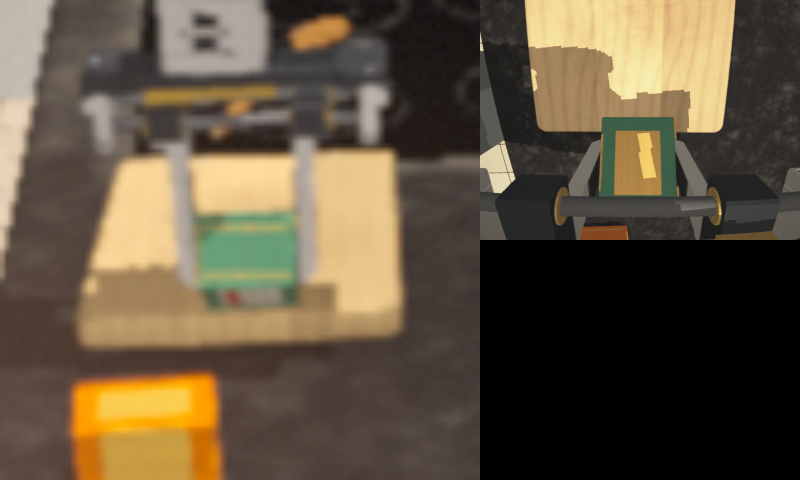

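The lid slopes 33° and stays shut, with the tin's lower edge just over the board. Next I set that edge on the board and drag it forward with light pressure to finish the quarter turn.

Request:
step_arm(series=[0,0,4,0,0.5,0,12,0,0,0.5,0,10,0,0,0.5,0,0,-5.5,0,0.5,0,3,0,0,0.5,0,3,1,0,0.5,0,3,0.5,0,0.5,0,3,0,0,0.5,0,3,0,0,0.5,0,3,-0.5,0,0.5,0,0,0,0,0.5])

```text
clock: 10.05
eef_pos: [479.8, 21.2, 68.9]
eef_rot: [-3.142, 0.0, 1.503]
wrist_force: [-0.1, -0.5, -4.2]
finger_gap: 60.2
finger_force: 9.0
```

```bash
python3 sil.py a5
```

```text
10.05 [479.7593698   21.16974172  68.90134371] 1.5030553663240516 60.231252329423484 [-0.1043949  -0.47956465 -4.24673902]
-18 1014 [92.  93.7 94.8]
-12 2429 [88.7 91.2 93.6]
-6 2313 [85.1 87.5 89.8]
0 2302 [81.3 83.7 86.1]
6 2226 [77.6 79.9 82.3]
12 2158 [73.9 76.2 78.5]
18 2104 [70.1 72.5 74.8]
24 2695 [19.7 68.  71. ]
30 3014 [19.5 63.7 66.8]
36 1724 [19.2 20.7 63.4]
42 1098 [19.  20.1 21.2]
48 1129 [19.1 20.  21.1]
54 1146 [19.  20.1 21.1]
60 1156 [19.  20.  21.1]
```

Request:
step_arm(series=[0,2,-1.5,0,0.5,0,2,-1.5,0,0.5,0,2,-1,0,0.5,0,0,0,0,0.5])

```text
clock: 10.65
eef_pos: [480.3, 26.8, 65.8]
eef_rot: [3.14, 0.0, 1.503]
wrist_force: [-2.7, -2.3, 8.3]
finger_gap: 59.6
finger_force: 9.0
```

```bash
python3 sil.py a6
```

```text
10.65 [480.29609775  26.83092325  65.80842536] 1.5028867717360845 59.64165721172774 [-2.74268364 -2.3305091   8.28383053]
-18 505 [90.9 92.5 93.8]
-12 2569 [87.7 90.5 93. ]
-6 2459 [83.8 86.3 88.9]
0 2426 [79.5 82.1 84.7]
6 2324 [75.2 77.9 80.5]
12 2222 [71.1 73.7 76.2]
18 2241 [66.  69.4 71.9]
24 3078 [19.5 64.  67.6]
30 2854 [19.4 59.9 63.2]
36 1179 [19.1 20.2 58.8]
42 1127 [19.1 20.  21. ]
48 1153 [19.  20.1 21.2]
54 1182 [18.9 20.  21.1]
60 1211 [18.9 20.  21. ]
```

Request:
step_arm(series=[0,2,0,0,0.5,0,2,0,0,0.5,0,2,0,0,0.5,0,2,0,0,0.5,0,2,0,0,0.5], squeeze=6)

```text
clock: 11.38
eef_pos: [479.9, 37.1, 65.0]
eef_rot: [3.141, 0.0, 1.503]
wrist_force: [1.5, -3.2, 2.4]
finger_gap: 60.5
finger_force: 6.0
```

```bash
python3 sil.py a7
```

```text
11.375 [479.94268573  37.0954563   65.0162151 ] 1.5028247047338188 60.46816296051214 [ 1.49992556 -3.2307702   2.38138713]
-48 29 [77.5 78.1 79. ]
-30 133 [ 98.2  99.  104.2]
-24 394 [104.  104.8 105.6]
-18 32 [93.4 94.5 95.1]
-12 2412 [90.1 93.1 95.3]
-6 2872 [84.6 87.9 91.3]
0 2682 [78.9 82.3 85.6]
6 2538 [73.2 76.6 80. ]
12 2370 [67.6 70.9 74.2]
18 2877 [19.6 64.4 68.3]
24 3136 [19.5 58.  62.4]
30 1606 [19.2 20.5 57.2]
36 1107 [19.1 20.1 21.1]
42 1138 [19.  20.  21.1]
48 1167 [18.9 20.  21.1]
54 1186 [19. 20. 21.]
60 1212 [18.8 19.9 21. ]
```

Request:
step_arm(series=[0,2.3,-0.7,0,0.5,0,2.3,-0.7,0,0.5,0,3.2,-1,0,0.5,0,3.2,-1,0,0.5,0,3,-1.4,0,0.5,0,3,-1.4,0,0.5,0,0,0,0,0.5])

```text
clock: 12.35
eef_pos: [479.6, 54.4, 58.5]
eef_rot: [-3.141, -0.0, 1.503]
wrist_force: [2.6, 1.7, 2.7]
finger_gap: 60.1
finger_force: 6.0
```

```bash
python3 sil.py a8
```

```text
12.35 [479.57673923  54.36370646  58.49449206] 1.503036864143075 60.08125054043664 [2.61425086 1.73372616 2.73354258]
-54 282 [86.1 87.2 89. ]
-48 615 [89.  90.2 91.9]
-42 657 [91.8 93.6 95.3]
-36 689 [95.  96.8 98.6]
-30 807 [ 98.4 100.2 102. ]
-24 878 [101.8 104.1 105.3]
-18 981 [105.  106.7 108.1]
-12 217 [ 93.4  95.5 108.5]
-6 3869 [85.8 91.3 95.5]
0 3846 [75.2 81.2 87. ]
6 3277 [64.4 70.4 76.4]
12 3488 [19.7 58.4 65. ]
18 3213 [19.4 46.9 54.1]
24 1164 [19.1 20.1 21.4]
30 1147 [19.1 20.  21. ]
36 1174 [19. 20. 21.]
42 1203 [19. 20. 21.]
48 1235 [18.9 20.  21.1]
54 1264 [18.9 20.  21. ]
60 1296 [18.9 20.  21. ]
```

Request:
step_arm(series=[0,2.5,-1.8,0,0.5,0,2.5,-1.8,0,0.5,0,2.5,-2,0,0.5,0,2.5,-2.2,0,0.5,0,1,-1.5,0,0.5,0,0,0,0,0.5])

```text
clock: 13.2
eef_pos: [479.6, 65.1, 49.2]
eef_rot: [-3.141, -0.0, 1.503]
wrist_force: [3.0, 1.6, 2.8]
finger_gap: 60.1
finger_force: 6.0
```

```bash
python3 sil.py a9
```

```text
13.2 [479.61433596  65.1246909   49.23817103] 1.5029137425021386 60.06671479797832 [3.0244293  1.61895971 2.75771397]
-42 40 [94.9 95.6 96.1]
-36 1054 [95.6 96.6 97.5]
-30 1331 [97.  98.  99.1]
-24 1479 [ 98.6  99.6 100.7]
-18 1471 [100.2 101.2 102.5]
-12 1195 [101.8 102.7 103.6]
-6 200 [90.7 93.1 94.5]
0 6367 [74.7 85.4 93.4]
6 5575 [49.2 64.1 76. ]
12 4159 [19.5 40.1 52.7]
18 1194 [19.  20.  21.1]
24 1219 [19. 20. 21.]
30 1253 [19. 20. 21.]
36 1292 [19. 20. 21.]
42 1314 [18.9 20.  21. ]
48 1357 [18.9 19.9 20.9]
54 1389 [18.9 20.  21. ]
60 1408 [18.9 20.  20.9]
```

View pics/a9.png

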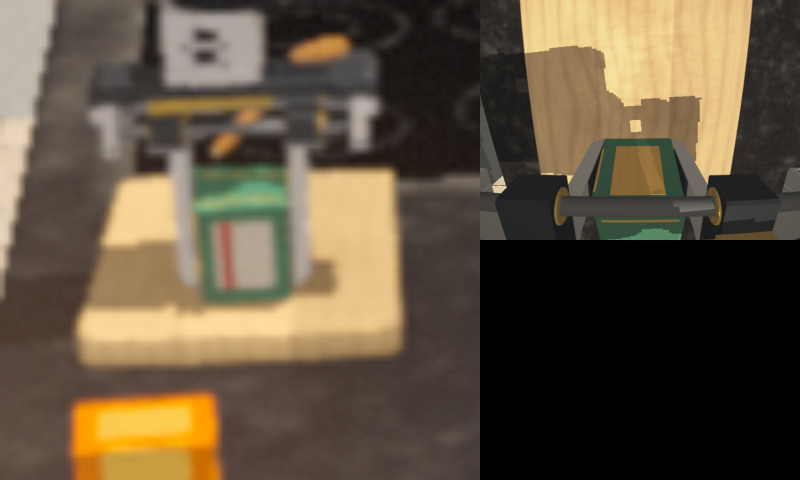

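At 75° the fingertips are about 2 mm above the board. I'll open the fingers by barely 1–2 mm, so they still trap the tongue, and let the tin settle onto its end.

Request:
step_arm(series=[0,0.7,-0.7,0,0.5,0,0.7,-0.5,0,0.5,0,0,0,0,0.5,0,0,0,0,0.35,0,0,0,0,0.345,0,0,0,0,0.345,0,0,0,0,0.345], squeeze=3)

```text
clock: 14.18
eef_pos: [479.7, 66.4, 48.2]
eef_rot: [-3.141, 0.0, 1.503]
wrist_force: [-0.9, -0.4, -0.1]
finger_gap: 61.7
finger_force: 0.0
```

```bash
python3 sil.py b1
```

```text
14.175 [479.73553166  66.3954364   48.23468397] 1.5028246525893545 61.69241376468367 [-0.87657109 -0.3968324  -0.14772357]
-30 1347 [94.6 95.4 96.3]
-24 1947 [94.8 95.6 96.6]
-18 1259 [94.7 95.6 96.4]
0 1498 [94.6 95.5 96.3]
6 2663 [94.6 95.6 96.6]
12 11380 [26.1 77.1 95.8]
18 3432 [19.4 48.3 92.1]
24 1244 [19. 20. 21.]
30 1254 [19.  20.1 21.1]
36 1306 [19. 20. 21.]
42 1340 [18.9 20.  21. ]
48 1360 [18.9 20.  21. ]
54 1397 [18.9 20.  21.1]
60 1432 [18.9 19.9 21. ]
```

The tin stands on its end on the board (top at 95.5, matching 22 + 74). I'll regrip near its centre, with the fingers staying close around the tongue.

Request:
step_arm(series=[0,0,0,0,0.3,0,-3,6,0,0.3,0,-3,6,0,0.3,0,-3,5,0,0.3,0,-3,5,0,0.3,0,0,0,0,0.3,0,0,0,0,0.5,0,0,0,0,0.5,0,0,0,0,0.5,0,0,0,0,0.5], squeeze=18)

```text
clock: 15.52
eef_pos: [479.6, 54.4, 70.2]
eef_rot: [-3.141, 0.0, 1.503]
wrist_force: [-1.2, -0.8, 3.0]
finger_gap: 59.4
finger_force: 18.0
```

```bash
python3 sil.py b2
```

```text
15.525 [479.64508772  54.38431147  70.15904928] 1.5028568404905824 59.434223164574995 [-1.22832878 -0.79278653  3.02096345]
-18 762 [94.6 95.5 96.3]
-12 1743 [94.7 95.6 96.6]
-6 1794 [94.6 95.5 96.4]
0 1893 [94.6 95.5 96.3]
6 1941 [94.5 95.5 96.4]
12 1998 [94.6 95.5 96.5]
18 2180 [94.5 95.6 96.6]
24 7125 [25.1 80.6 95.9]
30 2596 [19.3 42.8 91.4]
36 1056 [18.9 20.  21.1]
42 1086 [18.9 20.  21. ]
48 1108 [18.9 20.  21. ]
54 1138 [18.9 19.9 20.9]
60 1140 [18.9 20.  21. ]
```

View pics/b2.png

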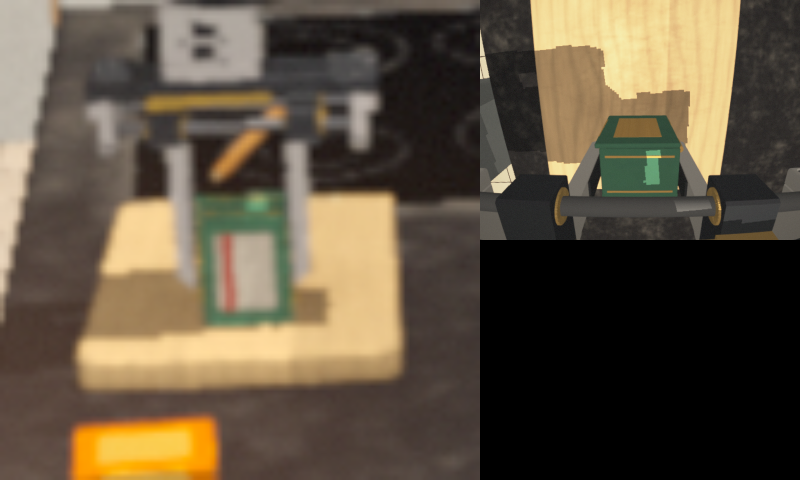

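Request:
step_arm(series=[0,0,6,0,0.5,0,-10,6,0,0.5,0,-30,0,0,0.5,0,-30,0,0,0.5,0,-30,0,0,0.5,0,0,-10,0,0.5,0,0,-9,0,0.5,0,0,0,0,0.5], squeeze=18)

```text
clock: 16.62
eef_pos: [479.3, -45.0, 62.4]
eef_rot: [-3.14, -0.0, 1.504]
wrist_force: [0.0, -0.6, -4.2]
finger_gap: 59.4
finger_force: 18.0
```

Request:
step_arm(series=[0,5,0,0,0.5,0,4,0,0,0.5,0,3,0.5,0,0.5,0,3,1.5,0,0.5,0,3,1.5,0,0.5,0,3,1.3,0,0.5,0,3,1.1,0,0.5,0,3,1,0,0.5,0,0,0,0,0.5], squeeze=9)

```text
clock: 17.75
eef_pos: [479.8, -18.3, 70.2]
eef_rot: [-3.141, -0.0, 1.503]
wrist_force: [-0.4, -1.7, -3.2]
finger_gap: 60.2
finger_force: 9.0
```

```bash
python3 sil.py b3
```

```text
17.75 [479.75666235 -18.30419606  70.21639535] 1.5030149602289884 60.160542461547166 [-0.38108867 -1.71620927 -3.18973642]
-18 130 [98.  98.8 99.8]
-12 2007 [96.9 98.3 99.6]
-6 2274 [94.8 96.4 98.1]
0 2247 [92.8 94.3 95.8]
6 2544 [20.  92.2 93.8]
12 3345 [19.9 89.7 91.7]
18 3427 [19.8 87.8 89.7]
24 3529 [19.8 85.4 87.7]
30 1386 [19.4 20.6 85.8]
36 1060 [19.3 20.3 21.3]
42 1088 [19.2 20.3 21.4]
48 1113 [19.1 20.2 21.3]
54 1137 [19.1 20.2 21.2]
60 1150 [19.  20.1 21.2]
```

Request:
step_arm(series=[0,2.6,1.2,0,0.5,0,2.6,1,0,0.5,0,2.6,0.8,0,0.5,0,2.6,0.5,0,0.5,0,2.6,0.3,0,0.5,0,2.8,0,0,0.5,0,2.6,-0.2,0,0.5,0,2.6,-0.3,0,0.5,0,2.7,-0.5,0,0.5,0,0,0,0,0.5], squeeze=9)

```text
clock: 19.1
eef_pos: [479.8, 5.4, 72.9]
eef_rot: [3.142, -0.0, 1.503]
wrist_force: [0.2, -0.5, -1.6]
finger_gap: 60.0
finger_force: 9.0
```

```bash
python3 sil.py b4
```

```text
19.1 [479.82716449   5.35869665  72.94333923] 1.5029455040718815 59.99660438786011 [ 0.24962194 -0.46782543 -1.59847849]
-54 251 [48.8 49.7 50.7]
-48 38 [49.5 51.7 58.5]
-42 98 [58.6 62.4 65.3]
-36 104 [66.2 69.4 72.6]
-30 122 [72.9 75.8 79.5]
-24 143 [79.3 82.5 87.3]
-18 36 [86.6 88.  90.4]
-12 57 [103.1 104.  104.5]
-6 2301 [100.9 103.2 104.9]
0 2896 [ 95.9  98.9 101.9]
6 3023 [20.4 93.7 96.8]
12 3524 [19.8 87.9 91.5]
18 3383 [19.7 83.1 86.6]
24 3261 [19.7 77.7 81.8]
30 1260 [19.3 20.5 77.3]
36 1039 [19.1 20.2 21.2]
42 1052 [19.2 20.2 21.2]
48 1078 [19.  20.1 21.1]
54 1100 [19.1 20.1 21.1]
60 1132 [18.9 20.1 21.2]
```

About 40° now. I lift the tin over the board, set its lower edge down and press along the arc.

Request:
step_arm(series=[0,0,6,0,0.5,0,0,5,0,0.5,0,20,0,0,0.5,0,25,0,0,0.5,0,10,0,0,0.5,0,0,-4,0,0.5,0,1,-1.5,0,0.5,0,3,-1.2,0,0.5,0,3,-1.4,0,0.5,0,3,-1.6,0,0.5,0,3,-1.8,0,0.5,0,0,0,0,0.5], squeeze=9)

```text
clock: 20.7
eef_pos: [480.1, 73.4, 72.6]
eef_rot: [3.141, -0.0, 1.503]
wrist_force: [1.4, 0.4, 0.7]
finger_gap: 59.6
finger_force: 9.0
```

```bash
python3 sil.py b5
```

```text
20.7 [480.1181858   73.36388905  72.61828953] 1.5030059505332234 59.58186050046513 [1.41969682 0.40889613 0.73383772]
-42 29 [68.2 70.4 71.5]
-36 279 [71.1 73.7 76.3]
-30 357 [76.  79.2 82. ]
-24 405 [81.8 84.8 87.9]
-18 474 [87.6 90.7 93.6]
-12 576 [93.4 96.1 97.6]
-6 652 [103.1 104.6 105.8]
0 3138 [ 98.3 101.9 105. ]
6 3139 [91.6 95.7 99.3]
12 3658 [19.5 88.4 92.6]
18 3554 [19.4 82.1 86.5]
24 3402 [19.4 75.5 80.6]
30 1326 [19.  20.2 74.5]
36 1036 [18.9 20.  21.1]
42 1061 [18.9 19.9 21.1]
48 1079 [18.8 19.9 21. ]
54 1110 [18.9 20.  21. ]
60 1132 [18.8 20.  21. ]
```

Request:
step_arm(series=[0,3.3,-2.3,0,0.5,0,3.3,-2.3,0,0.5,0,3.3,-2.3,0,0.5,0,3.2,-3.3,0,0.5,0,3.3,-3.3,0,0.5,0,1.8,-2.5,0,0.5,0,1.8,-2.5,0,0.5,0,0,0,0,0.5], squeeze=9)

```text
clock: 21.8
eef_pos: [479.5, 93.2, 53.6]
eef_rot: [-3.141, -0.0, 1.503]
wrist_force: [1.1, 0.1, -1.3]
finger_gap: 59.5
finger_force: 9.0
```

```bash
python3 sil.py b6
```

```text
21.8 [479.47128703  93.22480911  53.59585283] 1.5028698183339795 59.53374756568229 [ 1.08608953  0.10794089 -1.30968778]
-54 840 [64.9 66.  67.1]
-48 217 [65.1 65.8 66.8]
-24 267 [72.2 73.2 74.1]
-18 1309 [73.  74.2 75.3]
-12 1336 [74.4 75.6 76.8]
-6 1482 [75.9 77.1 78.3]
0 1593 [77.4 78.6 79.7]
6 1780 [78.6 79.7 80.7]
12 1561 [79.9 81.1 83.5]
18 5014 [63.3 76.4 83.4]
24 5156 [19.5 51.1 65.8]
30 1443 [18.9 20.1 42.9]
36 1231 [19. 20. 21.]
42 1265 [18.9 19.9 21. ]
48 1305 [18.9 20.  21.1]
54 1319 [18.9 19.9 21. ]
60 1361 [18.9 19.9 21. ]
```

View pics/b6.png

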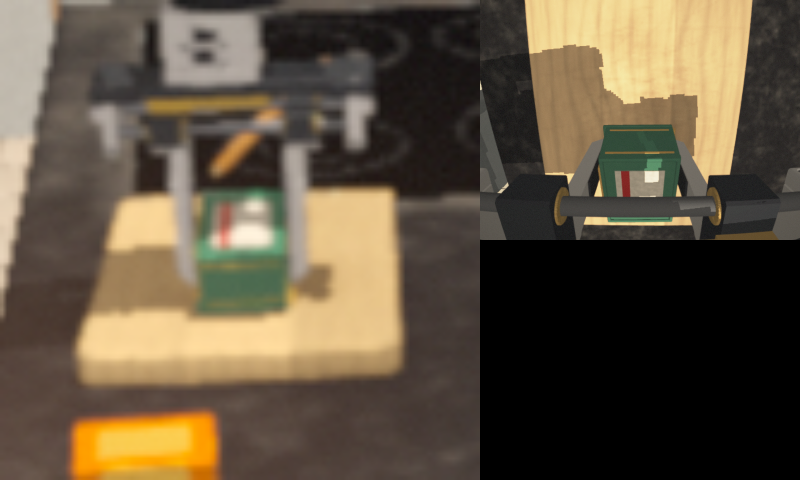

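The tin is at 77°, sticker up and lid shut (the sticker is at about (240,222) in the side crop). I lower it the last few mm, then release barely.

Request:
step_arm(series=[0,1,-1.5,0,0.5,0,0.5,-1.5,0,0.5,0,0.5,-1.5,0,0.5,0,0.3,-1,0,0.5,0,0,0,0,0.5,0,0,0,0,0.36,0,0,0,0,0.35,0,0,0,0,0.345,0,0,0,0,0.345], squeeze=5)

```text
clock: 23.02
eef_pos: [479.9, 95.4, 48.5]
eef_rot: [3.141, -0.0, 1.503]
wrist_force: [-0.0, 0.2, 0.3]
finger_gap: 61.7
finger_force: 0.0
```

```bash
python3 sil.py b7
```

```text
23.025 [479.85646624  95.36834713  48.54124574] 1.5027744471124156 61.7247938281013 [-0.00141201  0.15233701  0.3443922 ]
-48 291 [66.4 67.3 68.1]
-42 285 [66.7 67.5 68.3]
-24 639 [65.3 66.3 67.3]
-18 1545 [65.4 66.4 67.4]
-12 1581 [65.4 66.4 67.4]
-6 1669 [65.4 66.4 67.4]
0 1713 [65.4 66.4 67.4]
6 1797 [65.4 66.5 67.5]
12 1907 [65.4 66.4 67.5]
18 1985 [65.  65.9 67.1]
24 3587 [23.8 65.1 67.7]
30 3997 [19.4 40.3 67. ]
36 1315 [18.9 20.  20.9]
42 1312 [18.9 20.  21. ]
48 1371 [18.9 20.  21. ]
54 1395 [18.9 19.9 21. ]
60 1431 [18.9 20.  21. ]
```

Lying flat (top at 66.4, board at 20.1, difference 46). Now open fully and retreat straight up.

Request:
step_arm(series=[0,0,0,0,0.25,0,0,0,0,0.1,0,0,0,0,0,0,0,0,0,0,0,0,0,0,0,0,0,15,0,0,0,0,40,0,0,0,0,50,0,0,0,0,50,0,0,0,0,0,0,0,0,0,0,0,0,0,0,0,0,0])

```text
clock: 24.62
eef_pos: [479.3, 95.3, 202.4]
eef_rot: [-3.14, 0.0, 1.503]
wrist_force: [0.2, 0.4, 0.2]
finger_gap: 93.8
finger_force: 0.0
```

Run:
```python
from h import *
p,d,i=look('wrist'); p2,_,_=look('side'); o=np.zeros((480,800,3),np.uint8)
o[:,:400]=cv2.resize(p,(400,480)); o[:,400:]=cv2.resize(p2[170:300,200:330],(400,480)); cv2.imwrite('pics/z.png',o)
w=world(d,i,np.array([[u,v] for v in range(480) for u in range(640)])).reshape(480,640,3)
m=((w[...,2]>58)&(w[...,2]<75)&(abs(w[...,0]-480)<55)&(abs(w[...,1]-87)<60)).astype(np.uint8); m=cv2.morphologyEx(m,cv2.MORPH_OPEN,np.ones((5,5)))
q=w[m>0]; print(cv2.minAreaRect(q[:,:2].astype(np.float32)),np.percentile(q[:,2],[2,50,98]))
```

```text
((479.16839599609375, 86.13929748535156), (74.43517303466797, 60.107845306396484), 86.1153335571289) [61.05325383 66.36984523 68.15140181]
```

View pics/z.png

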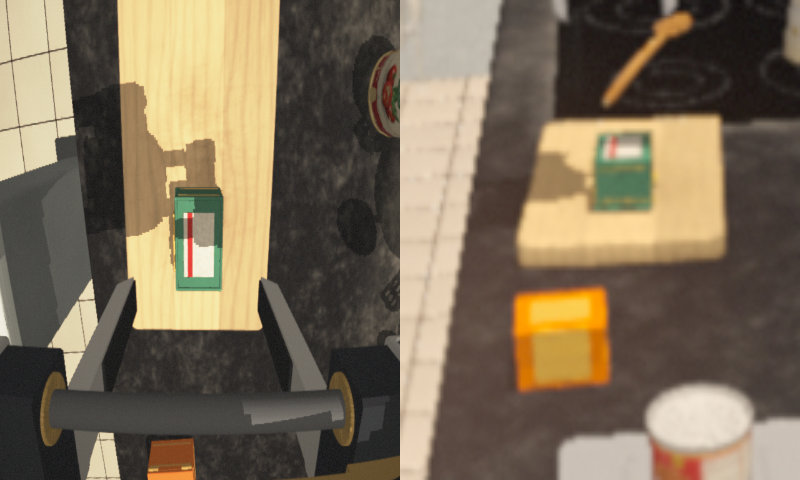

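The tin lies flat on its lid on the board with the white sticker up (wrist view about (199,243)). Nothing else has moved.

```bash
python3 -c "
from cell import manip; print(manip.sign_off())"
```

```text
the job is handed in; nothing more can be done
None
```

The green tin lies flat on its lid on the chopping board, date sticker up, and the job was handed in at about 25 s; the lid looked shut in every picture, but the fingers opened about 2 mm at the end of each quarter turn so the tin could settle the last few degrees onto the board.

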